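# Drop the zip-slot template onto its jig pins and lock it

## Robot

A 6-joint arm with a two-finger parallel gripper is mounted at the origin on a cart in front of the work surface, level with it; the furniture and walls round the work are solid. World frame = base frame: x ahead of the robot, y to its left, z up, the work surface at z = 0. Lengths are in m, angles in rad, forces in N, time in s.
With the tool pointing down it reaches from about 0.425 to 0.925 m from the base axis. Payload 12.5 kg.
Tool frame: the origin (TCP) lies midway between the tips of the shut fingers; the grasp point (between the pads) lies 19 mm behind it (ctrl.grip_depth is the z of the grasp point in the tool frame, in m); z points along the fingers, y is the line along which they close (so a half turn about z gives the same grasp; the last joint's range is limited). The gripper opens to 85 mm and grips with 20 to 120 N. Pads are 22 mm wide; open, the fingers measure 114 mm over their backs; the gripper's body (76 mm by 85 mm) begins 54 mm behind the grasp point. The pads swing forward as they close: fully open they stand 13 mm farther back than shut.
Start: joints at [-1.454, 0.491, 1.559, -0, 1.092, -0.106], TCP at [0.138, -0.61, 0.231] pointing down, gripper open.
Joint ranges: [-3.1, 3.1], [-0.84, 2.19], [0.05, 2.79], [-1.13, 4.28], [0.06, 2.93], [-2.69, 2.69]. Speed limits (rad/s): [2.22, 2.22, 2.79, 3.14, 3.14, 3.14].

## Interface

Orientations are given as a rotation vector (axis times angle).
In Python, from plant import ctrl gives the robot as it stands.
- The arm moves only by the tool jog_arm, never from a script. Its argument "steps" is a list of rows, each a list of 2 entries, a list of its own where there are three numbers: the shift along the tool's x, y, z in mm, then the turn about the tool's z in rad. In form: [[[tx, ty, tz], turn], ...]. A call has 1 to 12 rows; each row shifts and turns the commanded pose from where the row before left it, along the tool's axes as they then stand; what a row does not reach is not made up. A row lasts 1/10 s, in which the tool goes at most 50 mm and 8.59 degrees, less where a joint would pass 70% of its speed; a pose out of reach is approached as far as the arm can. A call is refused whole if a number of a shift passes 50 or a number of a turn 0.15, either way. A call with a gripper value outside its range is refused whole. "jaw" is the opening, from 0 (shut) to 1 (fully open), set as the call begins (left out, the last holds). The fingers move at their own pace and stop on an object; the grip force is fixed at half the most. Time passes only in rows, so rows that do not move let the fingers close. It gives the time, the measured TCP pose, the force, the opening and the grip force at its end, in the units of the state.
- ctrl.sense(): the state, without advancing time (a new reading comes with each control period).
- ctrl.grab_frame(name): name is "scene" or "top"; returns a dict with "image" (400x640x3 uint8, blue, green, red), "K" (3x3 intrinsics, pixels), "dist_coeffs" ([k1, k2, p1, p2, k3] as OpenCV has them; the pictures are not rectified), "rvec" (rotation vector, rad) and "tvec" (3), from world to camera coordinates, as OpenCV has them. Camera axes: x right, y down, z forward; pixel columns grow to the right and rows downward; lengths in m; the calibration is good to about 2 mm. A picture is of the moment at which its call begins. There is no depth.
- ctrl.hand_in(): hands the job in; it is judged then, once.
Trained networks look in the newest picture that a camera, given by its name, has taken for a name from the list of things; names that differ only in an ending like _2 or _b are one class to them, and where a whole thing is asked for, a point or a joint stands for the part that bears it (a point fixed in the world has none). Each returns a list of dicts, best first, with "confidence" (0 to 1); they miss things now and then, are a little off and sometimes report something else, mostly with a low value. They report only what shows in the picture. A call takes as long as a camera call.
- ctrl.find_in(target, camera): "centre" ([x, y, z] in m, in world coordinates, good to about 4 mm: the middle of the surface that is visible of it).
The state is a dict: "time": time; "joints": joint angles; "joint_vel": joint speeds; "effort": joint torques, N m; "eef_pos": TCP position; "eef_rot": TCP orientation; "contact_force": force on the tool from outside, world axes, zero at the start; "wrist_torque": the same for the moment, N m; "width": opening from 0.0 (shut) to 1.0 (fully open); "finger_force": force on a finger pad.
Only numpy, scipy, OpenCV 4.12 (cv2) and the standard library are available. Lean on these libraries where they do the work, as an engineer would, in place of code of your own. Each camera call takes 0.05 s, during which the arm holds its last target. There are 200 camera calls.

## Task

Set up the zip-slot jig: with the fingertips nudge the loose aluminium template back to the jig's rear fence and then along it to the left, until its two holes drop over the two locating pins and it lies flat on the base. Then push the red stud of the turn-button round, fully to its stop, so that its steel finger lies over the template's left end and keeps it down, and move clear. Only push: do not pinch, lift or tip the template, and leave the tools and supplies round the jig where they are.

Things in the scene. Friction and masses are not known exactly. Their poses are not given: they have to be found in the camera images.
- jig: the jig, fixed to the bench, turned by up to 0.2 rad: black board 150 (x) by 250 (y) by 12 mm thick. Origin on its underside, mid-width, 80 mm behind the front edge; x points away from the robot to the fence, y left, z up. Seated, the template's origin lies at x 0, y 0, z 12 mm of this frame, with the same yaw
- fence (a point): middle of the fence's inner face, at the board's upper face, at (+51, 0) mm of the jig. The fence is an aluminium bar along the board's rear, 10 mm high, from y = -95 to +90 mm of the jig
- pin_left (a point): foot of the left locating pin on the board's upper face (12 mm above the bench), at (-30, +50) mm of the jig. Brass, 8 mm thick, pointed nose, 8.5 mm high; hidden under the template at the start. A white line on the board's front margin marks its y
- pin_right (a point): foot of the right locating pin, alike, at (-30, -50) mm of the jig
- template: loose aluminium plate 100 (x) by 180 (y) by 8 mm, 0.25 to 0.5 kg. Origin at the centre of its underside. At the start it leans on the pin tips, far edge down on the board (tilt about 0.12 rad, front raised), 9 to 16 mm short of its seat in jig x, 18 to 33 mm right of it in y, up to 0.06 rad askew. Slides at about 1 to 3 N, drops of itself when the holes meet the pins, and the pins then stop it
- hole_round (a point): centre, on the underside, of the template's round hole (10 mm), which belongs over the left pin; at (-30, +50) mm of the template
- hole_slot (a point): centre, on the underside, of the template's slot hole (10 mm in x, 14 mm in y), which belongs over the right pin; at (-30, -50) mm of the template
- template_middle (a point): centre of the template, half-way through its thickness; a long window (16 by 130 mm along y) lies just behind it
- button_pivot (a point): upright pivot axis of the turn-button, at the board's upper face, at (-5, +105) mm of the jig. The steel finger is 15 mm wide, reaches 48 mm from the pivot and lies 10 to 15 mm above the board: it passes 2 mm over a seated template but strikes one that is not down on the pins
- turn_button (a joint): angle of the turn-button, rad: 0 = parked, pointing along the jig's +x (away from the robot); 1.57 = at its stop, pointing along the jig's -y over the template's left end. It turns clockwise seen from above, with light friction (about 0.5 N at the stud), and stays where it is left
- thumb_stud (a point): middle of the red thumb stud on the turn-button, 38 mm from the pivot: 12 mm thick, rising from 15 to 37 mm above the board's upper face (this point 26 mm above it)
- spool_navy: reel of navy waxed thread, 32 mm across, 42 mm tall, standing behind the jig's fence (leave alone); origin at the centre of its underside
- beeswax: yellow beeswax puck, 39 mm across, 13 mm thick, behind the jig's fence (leave alone); origin at the centre of its underside
- rivet_tin: small round red tin, 56 mm across, 35 mm tall, on the cutting mat to the right (leave alone); origin at the centre of its underside
- mallet: mallet with white nylon head and ash handle, 208 mm long, 49 mm across, lying on the green board to the right (leave alone); origin at the centre of its underside
- iron_4: narrow black pricking iron, 12x96x9 mm, lying on the cutting mat to the right of the jig (leave alone); origin at the centre of its underside
- iron_6: wide black pricking iron, 16x96x9 mm, lying on the cutting mat to the right of the jig (leave alone); origin at the centre of its underside
- dye_black: black dye bottle, 34 mm across, 78 mm tall, standing on the bench right of the jig (leave alone); origin at the centre of its underside
- rotary_cutter: blue and black rotary cutter, 148 mm long, 20 mm high, lying near the bench's front edge (leave alone); origin at the centre of its underside

How it is judged:
On the way:
1. the template is down flat over both pins, the turn-button still clear of it (horizontal distance between hole_round and pin_left below 0.003 m and x of hole_slot in the frame of pin_right between -0.003 and 0.003 m and z of each of hole_round, hole_slot in the frame of jig below 0.0135 m and angle between the z axis of template and the z axis of jig, either way round below 0.03 rad and value of joint turn_button below 0.7 rad), for 0.2 s.
At the end, for the whole second after the job is handed in: the template lies at rest flat on the jig (holes within 1.5 mm of the board in height, tilt under 0.03 rad) with both holes over their pins (within 3 mm), and the turn-button is turned past 1.4 rad over it (horizontal distance between hole_round and pin_left below 0.003 m and x of hole_slot in the frame of pin_right between -0.003 and 0.003 m and z of each of hole_round, hole_slot in the frame of jig below 0.0135 m and angle between the z axis of template and the z axis of jig, either way round below 0.03 rad and value of joint turn_button above 1.4 rad and linear speed of template below 0.02 m/s); the robot touches nothing.
It fails at once if the template was lifted off the jig (z of template_middle in the frame of jig above 0.034 m).
It fails at once if the template was tipped up (angle between the z axis of template and the z axis of jig, either way round above 0.35 rad).
It fails at once if a tool or supply round the jig was moved (by more than 30 mm) (distance of any of spool_navy, beeswax, rivet_tin, mallet, iron_4, iron_6, dye_black, rotary_cutter from where it was at the start of the episode above 0.03 m).
It also fails if it takes over 58 s, if anything falls off the work surface, if the arm or the gripper's body presses on something with over 40 N, if the wrist force passes 120 N, or if a joint passes its speed limit or range.

## Working session

There is one attempt and no reset: what is moved stays moved. The work goes in short steps, Python scripts to look and compute and a tool call to move; the robot and the scene stay as the last step left them, time stands still between calls to the robot, and variables do not carry over. Pictures are saved under pics/ and viewed, at most 10 in all, crops included, and the job is handed in when it is done.

Besides the shell and the picture viewer there is one more tool, called after ">>>" by a JSON object that holds its "name" and its "arguments", one argument or row to a line. jog_arm: Moves the arm, as the interface text tells. Its arguments: {"type":"object","properties":{"steps":{"type":"array","items":{"type":"array"}},"jaw":{"type":"number"}},"required":["steps"]}

```bash
mkdir -p pics; cat > h.py <<'E'
import numpy as np,cv2
from plant import ctrl
def snap(cam,fn):
    f=ctrl.grab_frame(cam); cv2.imwrite('pics/'+fn,f['image']); return f
def ray(f,uv,z):
    R=cv2.Rodrigues(np.array(f['rvec'],float))[0];t=np.array(f['tvec'],float).ravel()
    p=cv2.undistortPoints(np.array(uv,float).reshape(-1,1,2),np.array(f['K']),np.array(f['dist_coeffs'])).reshape(-1,2)
    d=np.c_[p,np.ones(len(p))]@R; c=-R.T@t
    return c+d*((z-c[2])/d[:,2])[:,None]
def proj(f,P):
    return cv2.projectPoints(np.array(P,float).reshape(-1,1,3),np.array(f['rvec'],float),np.array(f['tvec'],float),np.array(f['K']),np.array(f['dist_coeffs']))[0].reshape(-1,2)
E
python3 - <<'E'
from h import *
import pickle
for c in('top','scene'):
    f=snap(c,c+'0.png');pickle.dump(f,open(c+'.pkl','wb'))
    for n in('jig','fence','template','template_middle','thumb_stud','button_pivot','hole_round','hole_slot','spool_navy','dye_black'):
        r=ctrl.find_in(n,c); print(c,n,[(np.round(x['centre'],3).tolist(),round(x['confidence'],2)) for x in r[:2]])
s=ctrl.sense();print(s['time'],s['eef_pos'],s['eef_rot'])
E
```

```text
top jig [([0.525, 0.039, 0.014], 0.73)]
top fence [([0.528, 0.04, 0.011], 0.94)]
top template [([0.504, -0.023, 0.023], 0.97)]
top template_middle [([0.506, -0.016, 0.027], 0.7), ([0.528, 0.041, 0.012], 0.35)]
top thumb_stud [([0.505, -0.02, 0.026], 0.66), ([0.521, 0.108, 0.027], 0.47)]
top button_pivot [([0.527, 0.041, 0.015], 0.86)]
top hole_round [([0.503, -0.018, 0.031], 0.92)]
top hole_slot [([0.508, -0.022, 0.025], 0.68)]
top spool_navy [([0.499, -0.5, 0.038], 0.74), ([0.524, 0.04, 0.011], 0.58)]
top dye_black [([0.606, -0.339, 0.054], 0.48)]
scene jig [([0.513, 0.003, 0.013], 0.9)]
scene fence [([0.512, 0.004, 0.013], 0.69)]
scene template [([0.512, 0.0, 0.014], 0.66), ([0.507, -0.029, 0.026], 0.59)]
scene template_middle [([0.504, -0.029, 0.028], 0.74), ([0.49, -0.4, 0.012], 0.49)]
scene thumb_stud [([0.529, 0.107, 0.029], 0.62)]
scene button_pivot [([0.516, 0.002, 0.011], 0.72)]
scene hole_round [([0.506, -0.027, 0.032], 0.93)]
scene hole_slot [([0.504, -0.027, 0.028], 0.91)]
scene spool_navy [([0.606, 0.059, 0.025], 0.62)]
scene dye_black [([0.603, -0.35, 0.053], 0.83), ([0.503, -0.026, 0.026], 0.37)]
1.1 [ 0.13809375 -0.60959942  0.23132284] [ 3.12199263e+00  3.49184863e-01 -5.78174436e-05]
```

View pics/top0.png

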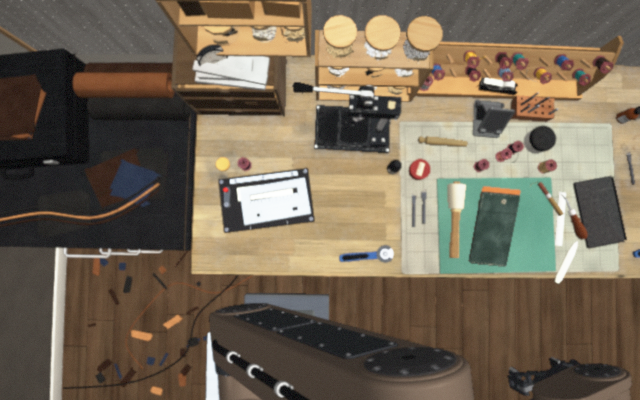

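View pics/scene0.png

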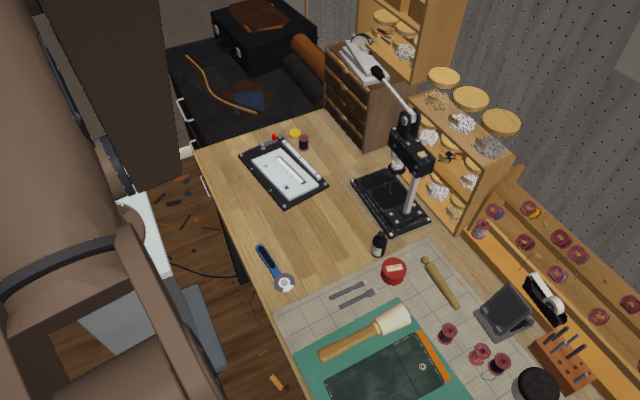

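```bash
python3 - <<'E'
from h import *
import pickle
a=pickle.load(open('top.pkl','rb'))['image'][150:245,205:325]
b=pickle.load(open('scene.pkl','rb'))['image'][125:215,230:335]
cv2.imwrite('pics/ca.png',cv2.resize(a,None,fx=6.5,fy=6.3,interpolation=cv2.INTER_CUBIC)[:598])
cv2.imwrite('pics/cb.png',cv2.resize(b,None,fx=6.5,fy=6.5,interpolation=cv2.INTER_CUBIC))
E
```

```text
(no output)
```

View pics/ca.png

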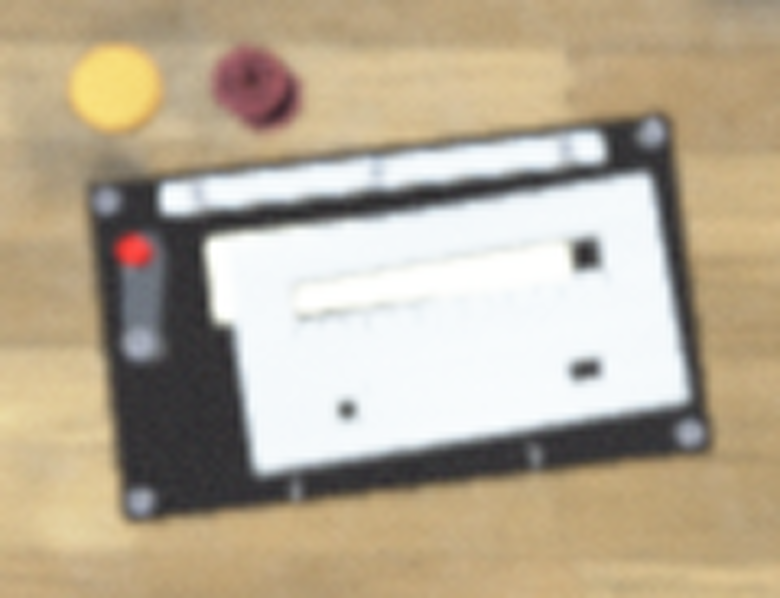

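View pics/cb.png

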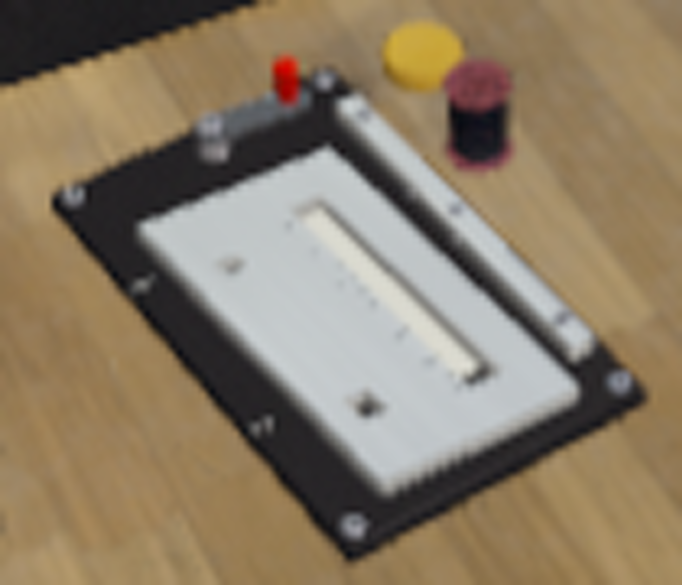

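```bash
cat > fit.py <<'E'
from h import *
import pickle
from scipy.optimize import least_squares
T,S=pickle.load(open('top.pkl','rb')),pickle.load(open('scene.pkl','rb'))
t=lambda L:np.array(L)/[6.5,6.3]+[205,150]-[.4,.4]
s=lambda L:np.array(L)/6.5+[230,125]-[.4,.4]
def jigp(q,P):
    P=np.atleast_2d(P);c,n=np.cos(q[2]),np.sin(q[2])
    return np.c_[q[0]+c*P[:,0]-n*P[:,1],q[1]+n*P[:,0]+c*P[:,1],P[:,2]]
B=np.array([[70,125,12],[70,-125,12],[-80,-125,12],[-80,125,12]])/1e3
bt=t([(92,183),(668,115),(708,447),(128,518)]);bs=s([(325,68),(645,395),(350,560),(55,203)])
def res(q,w=(1,1)): return np.r_[w[0]*(proj(T,jigp(q,B))-bt).ravel(),w[1]*(proj(S,jigp(q,B))-bs).ravel()]
for w in((1,0),(0,1),(1,1)):
    r=least_squares(res,[.53,.02,.1],args=(w,));print(w,np.round(r.x,4),np.round(r.fun,1))
q=r.x
# template: dx,dy,yaw in jig ; tilt .12, rear lower edge on board
C=np.array([[50,90],[50,-90],[-50,-90],[-50,90]])/1e3
ct=t([(225,236),(655,172),(692,402),(255,475)]);cs=s([(330,148),(580,390),(388,490),(138,228)])
def tp(p,z=.008):
    th=.12;x=C[:,0]-.05
    P=np.c_[x*np.cos(th)+z*np.sin(th)+.05,C[:,1],.012-x*np.sin(th)+z*np.cos(th)]
    return jigp(q,jigp(p,P))
def rt(p,w=(1,1)): return np.r_[w[0]*(proj(T,tp(p))-ct).ravel(),w[1]*(proj(S,tp(p))-cs).ravel()]
for w in((1,0),(0,1),(1,1)):
    r=least_squares(rt,[-.01,-.025,0],args=(w,));print('tpl',w,np.round(r.x,4),np.round(r.fun,1))
print('corners',np.round(tp(r.x),3).tolist())
for n,P in dict(stud0=[33,105,38],pivot=[-5,105,12],studEnd=[-5,67,38]).items(): print(n,np.round(jigp(q,np.array(P)/1e3),4))
E
python3 fit.py
```

```text
(1, 0) [0.5178 0.0065 0.1388] [-1.  -0.5  0.7 -0.8  1.1  0.6 -0.8  0.6  0.  -0.   0.  -0.  -0.  -0.
 -0.  -0. ]
(0, 1) [0.5157 0.0042 0.1452] [-0.   0.   0.  -0.   0.   0.   0.   0.   0.7  0.1  1.  -0.  -0.2  0.1
 -1.5 -0.4]
(1, 1) [0.5169 0.0058 0.1414] [-0.7 -0.1  0.8 -0.6  1.4  0.8 -0.4  1.   1.  -0.4  1.  -0.4 -0.3 -0.5
 -1.2 -1. ]
tpl (1, 0) [-0.0122 -0.0248  0.0358] [ 0.5  0.9 -0.4  0.6 -0.5 -0.3  0.4 -1.1  0.   0.   0.   0.  -0.  -0.
  0.   0. ]
tpl (0, 1) [-0.0124 -0.0246  0.0497] [ 0.   0.  -0.   0.  -0.  -0.   0.  -0.   0.1  0.7  0.1 -0.2 -0.5 -0.8
  0.3  0.5]
tpl (1, 1) [-0.0123 -0.0247  0.042 ] [ 0.4  1.2 -0.6  0.4 -0.4 -0.5  0.5 -0.9  0.4  0.7  0.1 -0.  -0.7 -0.8
  0.5  0.3]
corners [[0.542, 0.077, 0.02], [0.575, -0.1, 0.02], [0.477, -0.118, 0.032], [0.444, 0.059, 0.032]]
stud0 [[0.5348 0.1144 0.038 ]]
pivot [[0.4972 0.109  0.012 ]]
studEnd [[0.5026 0.0714 0.038 ]]
```

>>> {"name": "jog_arm", "arguments": {
  "steps": [
    [[20, -15, 0], 0.081],
    [[29, -22, 0], 0],
    [[29, -22, 0], 0],
    [[29, -22, 0], 0],
    [[29, -22, 0], 0],
    [[29, -22, 0], 0],
    [[29, -22, 0], 0],
    [[29, -22, 0], 0],
    [[29, -22, 0], 0],
    [[29, -22, 0], 0],
    [[29, -22, 0], 0],
    [[29, -22, 0], 0]
  ],
  "jaw": 1
}}

```text
time: 2.3
eef_pos: [0.4369, -0.3047, 0.2315]
eef_rot: [3.133, 0.223, 0.0]
contact_force: [-1.2, -0.2, -0.1]
width: 0.998
finger_force: 0.0
```

>>> {"name": "jog_arm", "arguments": {
  "steps": [
    [[3, -23, 5], 0],
    [[3, -23, 8], 0],
    [[3, -23, 10], 0],
    [[3, -23, 12], 0],
    [[3, -23, 14], 0],
    [[3, -23, 14], 0],
    [[3, -23, 14], 0],
    [[3, -23, 14], 0],
    [[2, -23, 14], 0],
    [[2, -23, 14], 0],
    [[2, -23, 14], 0],
    [[0, -10, 14], 0]
  ]
}}

```text
time: 3.5
eef_pos: [0.4284, -0.0399, 0.0839]
eef_rot: [3.133, 0.224, 0.001]
contact_force: [-0.4, -1.7, 0.2]
width: 0.999
finger_force: 0.0
```

```bash
cat > st.py <<'E'
import numpy as np
from plant import ctrl
s=ctrl.sense();p=np.array(s['eef_pos']);a=.1414
d=p[:2]-[.5169,.0058]
print('t',s['time'],'jig mm',np.round([1e3*(np.cos(a)*d[0]+np.sin(a)*d[1]),1e3*(-np.sin(a)*d[0]+np.cos(a)*d[1]),1e3*p[2]],1),'psi',round(2*np.arctan2(s['eef_rot'][1],s['eef_rot'][0]),4),'F',np.round(s['contact_force'],1))
E
python3 st.py
```

```text
t 3.5 jig mm [-94.1 -32.7  83.9] psi 0.143 F [-0.4 -1.7  0.2]
```

>>> {"name": "jog_arm", "arguments": {
  "steps": [
    [[2, -6, 10], 0],
    [[2, -5, 12], 0],
    [[0, 0, 12], 0],
    [[0, 0, 12], 0],
    [[0, 0, 12], 0],
    [[0, 0, 10], 0],
    [[0, 0, 5], 0],
    [[0, 0, 0], 0],
    [[0, 0, 0], 0]
  ]
}}

```text
time: 4.4
eef_pos: [0.431, -0.0299, 0.0115]
eef_rot: [3.134, 0.222, 0.0]
contact_force: [-0.1, 1.1, 0.0]
width: 0.997
finger_force: 0.0
```

```bash
python3 st.py
```

```text
t 4.4 jig mm [-90.1 -23.3  11.5] psi 0.1417 F [-0.1  1.1  0. ]
```

>>> {"name": "jog_arm", "arguments": {
  "steps": [
    [[0, 0, 4], 0],
    [[2, 0, 3], 0],
    [[3, 0, 0], 0],
    [[3, 0, 0], 0],
    [[3, 0, 0], 0],
    [[2, 0, 0], 0],
    [[2, 0, 0], 0],
    [[2, 0, 0], 0],
    [[2, 0, 0], 0],
    [[0, 0, 0], 0]
  ]
}}

```text
time: 5.4
eef_pos: [0.4498, -0.0271, 0.0042]
eef_rot: [3.134, 0.223, -0.0]
contact_force: [0.6, 1.2, -0.9]
width: 1.0
finger_force: 0.2
```

```bash
python3 st.py
```

```text
t 5.4 jig mm [-71.1 -23.1   4.2] psi 0.1419 F [ 0.6  1.2 -0.9]
```

>>> {"name": "jog_arm", "arguments": {
  "steps": [
    [[2, 0, 0], 0],
    [[1.5, 0, 0], 0],
    [[1.5, 0, 0], 0],
    [[1, 0, 0], 0],
    [[0, 0, 0], 0]
  ]
}}

```text
time: 5.9
eef_pos: [0.4558, -0.0263, 0.0042]
eef_rot: [3.134, 0.222, 0.0]
contact_force: [-0.2, 0.6, -1.3]
width: 0.998
finger_force: 0.3
```

```bash
python3 st.py; python3 - <<'E'
from h import *
f=snap('top','t2.png');cv2.imwrite('pics/t2c.png',cv2.resize(f['image'][150:245,205:325],None,fx=6.5,fy=6.3,interpolation=cv2.INTER_CUBIC)[:598])
E
```

```text
t 5.9 jig mm [-65.1 -23.2   4.2] psi 0.1417 F [-0.2  0.6 -1.3]
```

View pics/t2c.png

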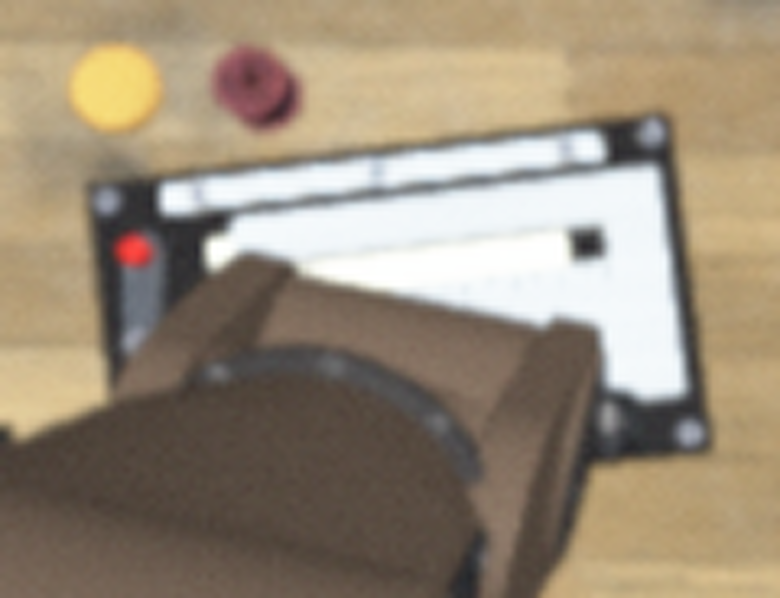

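>>> {"name": "jog_arm", "arguments": {
  "steps": [
    [[1, 0, 0], 0],
    [[1, 0, 0], 0],
    [[1, 0, 0], 0],
    [[0, 0, 0], 0]
  ]
}}

```text
time: 6.35
eef_pos: [0.4588, -0.0259, 0.0043]
eef_rot: [3.134, 0.223, 0.0]
contact_force: [-0.4, -0.5, -0.7]
width: 0.997
finger_force: 0.4
```

>>> {"name": "jog_arm", "arguments": {
  "steps": [
    [[1, 0, 0], 0],
    [[1, 0, 0], 0],
    [[0, 0, 0], 0]
  ]
}}

```text
time: 6.65
eef_pos: [0.4607, -0.0256, 0.0043]
eef_rot: [3.134, 0.223, 0.0]
contact_force: [-1.3, -0.3, 0.3]
width: 1.003
finger_force: 0.4
```

>>> {"name": "jog_arm", "arguments": {
  "steps": [
    [[0.7, 0, 0], 0],
    [[0.7, 0, 0], 0],
    [[0, 0, 0], 0]
  ]
}}

```text
time: 6.95
eef_pos: [0.4617, -0.0254, 0.0042]
eef_rot: [-3.134, -0.223, 0.001]
contact_force: [-2.7, -1.9, -0.0]
width: 1.002
finger_force: 1.5
```

>>> {"name": "jog_arm", "arguments": {
  "steps": [
    [[0.7, 0, 0], 0],
    [[0.5, 0, 0], 0],
    [[0, 0, 0], 0]
  ]
}}

```text
time: 7.25
eef_pos: [0.4618, -0.0252, 0.0041]
eef_rot: [-3.133, -0.222, 0.005]
contact_force: [-7.4, -4.8, 1.0]
width: 1.0
finger_force: 4.2
```

```bash
python3 st.py
```

```text
t 7.25 jig mm [-58.9 -23.    4.1] psi -6.1415 F [-7.4 -4.8  1. ]
```

>>> {"name": "jog_arm", "arguments": {
  "steps": [
    [[-3, 0, 0], 0],
    [[-8, 0, 0], 0],
    [[-6, 0, -15], 0],
    [[0, 0, -25], 0],
    [[0, 15, -25], 0],
    [[10, 25, -10], 0],
    [[15, 25, 0], 0],
    [[20, 25, 0], 0],
    [[20, 20, 0], 0],
    [[12, 12, 0], 0],
    [[0, 0, 0], 0]
  ],
  "jaw": 0
}}

```text
time: 8.35
eef_pos: [0.5413, -0.1388, 0.0793]
eef_rot: [3.133, 0.221, 0.004]
contact_force: [-0.7, -0.1, 0.3]
width: -0.001
finger_force: 0.0
```

```bash
python3 st.py
```

```text
t 8.35 jig mm [   3.8 -146.6   79.3] psi 0.1407 F [-0.7 -0.1  0.3]
```

>>> {"name": "jog_arm", "arguments": {
  "steps": [
    [[0, 0, 10], 0],
    [[0, 0, 15], 0],
    [[0, 0, 15], 0],
    [[0, 0, 15], 0],
    [[-2, 0, 8], 0],
    [[0, 0, 0], 0],
    [[0, -3, 0], 0],
    [[0, -3, 0], 0],
    [[0, -3, 0], 0],
    [[0, 0, 0], 0]
  ]
}}

```text
time: 9.35
eef_pos: [0.5366, -0.1285, 0.0167]
eef_rot: [3.133, 0.223, 0.001]
contact_force: [0.1, 0.2, 0.0]
width: 0.002
finger_force: 0.0
```

```bash
python3 st.py; python3 - <<'E'
from h import *
f=snap('scene','s3.png');cv2.imwrite('pics/s3c.png',cv2.resize(f['image'][125:215,230:335],None,fx=6.5,fy=6.5,interpolation=cv2.INTER_CUBIC))
E
```

```text
t 9.35 jig mm [   0.6 -135.7   16.7] psi 0.1422 F [0.1 0.2 0. ]
```

View pics/s3c.png

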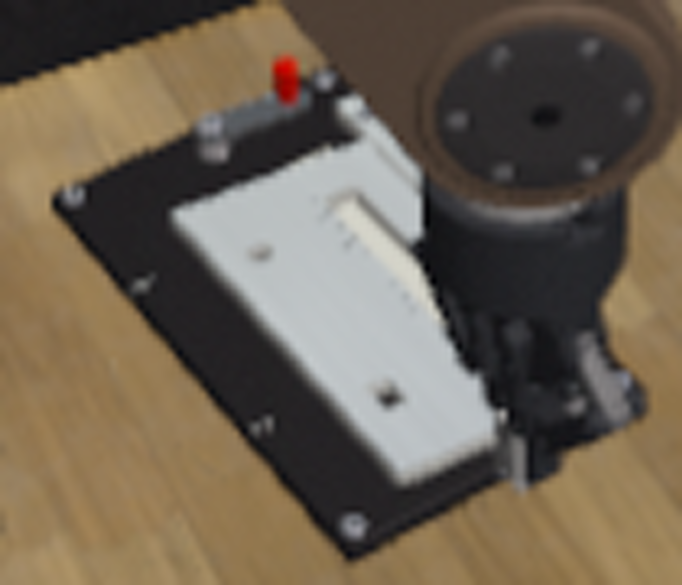

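>>> {"name": "jog_arm", "arguments": {
  "steps": [
    [[0, -2, 0], 0],
    [[0, -2, 0], 0],
    [[0, -2, 0], 0],
    [[0, -2, 0], 0],
    [[0, -2, 0], 0],
    [[0, -2, 0], 0],
    [[0, -2, 0], 0],
    [[0, 0, 0], 0]
  ]
}}

```text
time: 10.2
eef_pos: [0.5345, -0.1148, 0.0163]
eef_rot: [3.134, 0.223, -0.0]
contact_force: [0.5, -1.6, -0.2]
width: 0.0
finger_force: 0.3
```

```bash
python3 st.py
```

```text
t 10.2 jig mm [   0.4 -121.9   16.3] psi 0.1419 F [ 0.5 -1.6 -0.2]
```

>>> {"name": "jog_arm", "arguments": {
  "steps": [
    [[0, -2, 0], 0],
    [[0, -1.5, 0], 0],
    [[0, -1.5, 0], 0],
    [[0, -1.5, 0], 0],
    [[0, -1.5, 0], 0],
    [[0, -1.5, 0], 0],
    [[0, -1, 0], 0],
    [[0, 0, 0], 0]
  ]
}}

```text
time: 11.0
eef_pos: [0.533, -0.1045, 0.0163]
eef_rot: [3.134, 0.223, -0.0]
contact_force: [-0.2, -1.0, 0.6]
width: 0.002
finger_force: 0.5
```

```bash
python3 st.py; python3 - <<'E'
from h import *
f=snap('scene','s4.png');cv2.imwrite('pics/s4c.png',cv2.resize(f['image'][125:215,230:335],None,fx=6.5,fy=6.5,interpolation=cv2.INTER_CUBIC))
E
```

```text
t 11.0 jig mm [   0.4 -111.4   16.3] psi 0.1419 F [-0.2 -1.   0.6]
```

View pics/s4c.png

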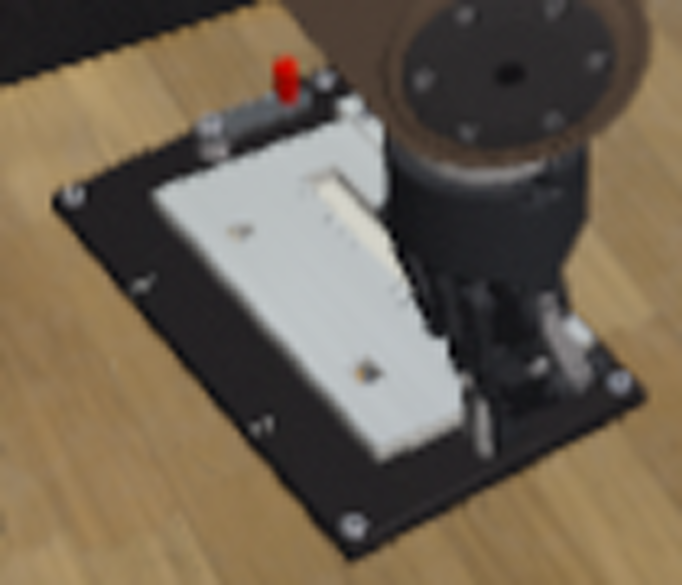

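>>> {"name": "jog_arm", "arguments": {
  "steps": [
    [[0, -1, 0], 0],
    [[0, -1, 0], 0],
    [[0, -1, 0], 0],
    [[0, -1, 0], 0],
    [[0, -1, 0], 0],
    [[0, 0, 0], 0]
  ]
}}

```text
time: 11.65
eef_pos: [0.5323, -0.0995, 0.0163]
eef_rot: [-3.134, -0.223, 0.0]
contact_force: [1.5, -0.5, -0.1]
width: -0.001
finger_force: 0.4
```

>>> {"name": "jog_arm", "arguments": {
  "steps": [
    [[0, -1, 0], 0],
    [[0, -1, 0], 0],
    [[0, 0, 0], 0]
  ]
}}

```text
time: 11.95
eef_pos: [0.5319, -0.0975, 0.0163]
eef_rot: [-3.134, -0.223, 0.0]
contact_force: [0.2, 0.4, 0.3]
width: 0.004
finger_force: 0.0
```

```bash
python3 st.py
```

```text
t 11.95 jig mm [   0.3 -104.4   16.3] psi -6.1413 F [0.2 0.4 0.3]
```

>>> {"name": "jog_arm", "arguments": {
  "steps": [
    [[0, -1, 0], 0],
    [[0, -0.5, 0], 0],
    [[0, 0, 0], 0]
  ]
}}

```text
time: 12.25
eef_pos: [0.5318, -0.0961, 0.0163]
eef_rot: [-3.134, -0.223, 0.0]
contact_force: [-0.7, -0.2, -0.1]
width: 0.004
finger_force: 0.0
```

```bash
python3 st.py; python3 - <<'E'
from h import *
f=snap('scene','s5.png');cv2.imwrite('pics/s5c.png',cv2.resize(f['image'][125:215,230:335],None,fx=6.5,fy=6.5,interpolation=cv2.INTER_CUBIC))
E
```

```text
t 12.25 jig mm [   0.4 -103.    16.3] psi -6.1414 F [-0.7 -0.2 -0.1]
```

View pics/s5c.png

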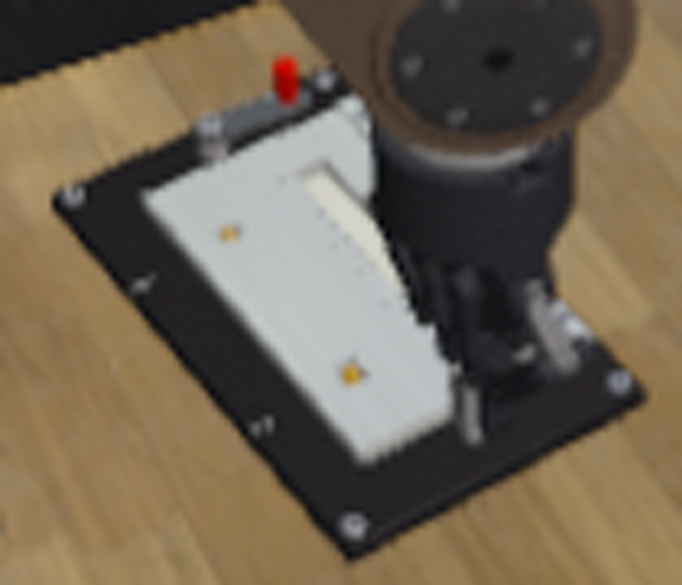

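```bash
sed -n '1,200p' fit.py | sed 's/^for w/for w/' > /dev/null; python3 - <<'E' | tail -4
from fit import *
P=np.array([[-50,90],[-50,-90],[-30,50],[-30,-50]])/1e3
for z in(.020,.028): print(z,np.round((proj(S,jigp(q,np.c_[P,[z]*4]))+.4-[230,125])*6.5).tolist())
E
```

```text
pivot [[0.4972 0.109  0.012 ]]
studEnd [[0.5026 0.0714 0.038 ]]
0.02 [[143.0, 201.0], [363.0, 455.0], [228.0, 235.0], [352.0, 374.0]]
0.028 [[141.0, 188.0], [362.0, 442.0], [226.0, 222.0], [350.0, 361.0]]
```

>>> {"name": "jog_arm", "arguments": {
  "steps": [
    [[0, 5, 0], 0],
    [[0, 12, 0], 0],
    [[0, 10, -15], 0],
    [[0, 0, -30], 0],
    [[0, 0, -35], 0],
    [[0, -20, -25], 0],
    [[0, -30, 0], 0],
    [[4, -35, 0], 0],
    [[6, -35, 0], 0],
    [[8, -35, 0], 0],
    [[8, -35, 0], 0],
    [[8, -30, 0], 0]
  ]
}}

```text
time: 13.5
eef_pos: [0.5386, 0.1006, 0.1214]
eef_rot: [3.134, 0.222, 0.0]
contact_force: [0.4, -0.8, -0.0]
width: -0.003
finger_force: 0.0
```

```bash
python3 st.py
```

```text
t 13.5 jig mm [ 34.8  90.8 121.4] psi 0.1417 F [ 0.4 -0.8 -0. ]
```

>>> {"name": "jog_arm", "arguments": {
  "steps": [
    [[3, -20, 0], 0],
    [[2, -15, 0], 0],
    [[0, -2, 10], 0],
    [[0, 0, 20], 0],
    [[0, 0, 20], 0],
    [[0, 0, 15], 0],
    [[0, 0, 0], 0],
    [[0, 0, 0], 0]
  ]
}}

```text
time: 14.3
eef_pos: [0.538, 0.1361, 0.056]
eef_rot: [3.134, 0.221, -0.001]
contact_force: [0.7, 0.4, 0.4]
width: 0.005
finger_force: 0.0
```

```bash
python3 st.py; python3 - <<'E'
from h import *
f=snap('scene','s6.png')
for c in('scene',):
  for x in ctrl.find_in('thumb_stud',c)[:2]: print(np.round(x['centre'],3),x['confidence'])
E
```

```text
t 14.3 jig mm [ 39.3 126.   56. ] psi 0.1409 F [0.7 0.4 0.4]
[0.527 0.105 0.028] 0.53
```

>>> {"name": "jog_arm", "arguments": {
  "steps": [
    [[3, -7, 0], 0],
    [[0, 0, 0], 0],
    [[0, 0, 12], 0],
    [[0, 0, 12], 0],
    [[0, 0, 1], 0],
    [[0, 0, 0], 0],
    [[0, 3, 0], 0],
    [[0, 3, 0], 0],
    [[0, 3, 0], 0],
    [[0, 3, 0], 0],
    [[0, 3, 0], 0],
    [[0, 0, 0], 0]
  ]
}}

```text
time: 15.6
eef_pos: [0.5421, 0.1291, 0.0313]
eef_rot: [3.134, 0.222, 0.0]
contact_force: [0.6, 0.3, 0.4]
width: -0.002
finger_force: 0.0
```

```bash
python3 st.py
```

```text
t 15.6 jig mm [ 42.4 118.5  31.3] psi 0.1414 F [0.6 0.3 0.4]
```

>>> {"name": "jog_arm", "arguments": {
  "steps": [
    [[0, 3, 0], 0],
    [[0, 3, 0], 0],
    [[0, 3, 0], 0],
    [[-2, 4, 0], 0],
    [[-2, 4, 0], 0],
    [[-2, 4, 0], 0],
    [[-2, 4, 0], 0],
    [[-3, 4, 0], 0],
    [[-3, 4, 0], 0],
    [[-3, 3, 0], 0],
    [[-3, 2, 0], 0],
    [[0, 0, 0], 0]
  ]
}}

```text
time: 16.8
eef_pos: [0.5272, 0.0888, 0.0313]
eef_rot: [3.134, 0.222, -0.001]
contact_force: [0.2, 1.5, -0.2]
width: 0.004
finger_force: 0.0
```

```bash
python3 st.py
```

```text
t 16.8 jig mm [21.9 80.7 31.3] psi 0.1416 F [ 0.2  1.5 -0.2]
```

>>> {"name": "jog_arm", "arguments": {
  "steps": [
    [[-3, 2, 0], 0],
    [[-3, 2, 0], 0],
    [[-3, 2, 0], 0],
    [[-2, 0, 0], 0],
    [[-2, 0, 0], 0],
    [[0, 0, 0], 0]
  ]
}}

```text
time: 17.4
eef_pos: [0.5184, 0.0814, 0.0317]
eef_rot: [3.133, 0.222, 0.011]
contact_force: [11.5, 2.4, -6.4]
width: -0.001
finger_force: 6.0
```

```bash
python3 st.py; python3 - <<'E'
from h import *
f=snap('scene','s7.png');cv2.imwrite('pics/s7c.png',cv2.resize(f['image'][125:215,230:335],None,fx=6.5,fy=6.5,interpolation=cv2.INTER_CUBIC))
E
```

```text
t 17.4 jig mm [12.1 74.6 31.7] psi 0.1416 F [11.5  2.4 -6.4]
```

View pics/s7c.png

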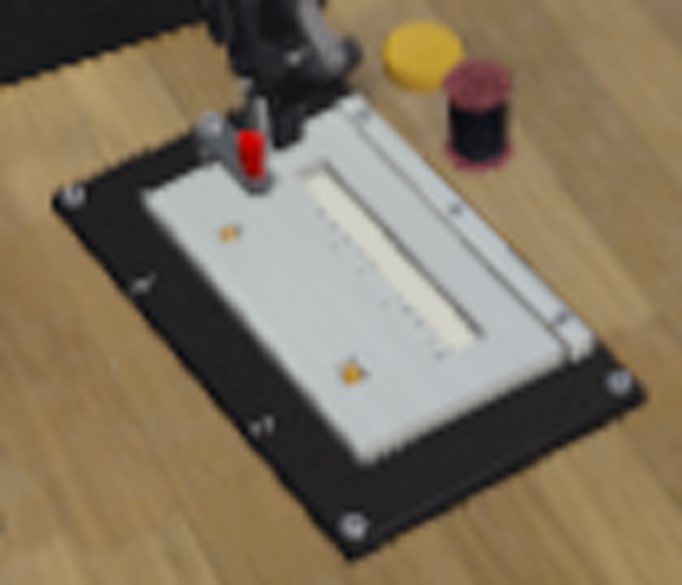

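>>> {"name": "jog_arm", "arguments": {
  "steps": [
    [[4, 0, 0], 0],
    [[8, 0, 0], 0],
    [[4, 0, -10], 0],
    [[0, 0, -25], 0],
    [[0, 0, -30], 0],
    [[0, 0, -30], 0],
    [[0, 0, -15], 0],
    [[0, 0, 0], 0],
    [[0, 0, 0], 0],
    [[0, 0, 0], 0]
  ]
}}

```text
time: 18.45
eef_pos: [0.531, 0.0835, 0.1405]
eef_rot: [3.134, 0.223, -0.002]
contact_force: [-0.2, -0.1, 0.1]
width: 0.004
finger_force: 0.0
```

```bash
python3 - <<'E'
from fit import *
f=snap('scene','s8.png')
im=f['image'];hsv=cv2.cvtColor(im,cv2.COLOR_BGR2HSV)[125:215,230:335]
m=((hsv[...,0]<6)|(hsv[...,0]>174))&(hsv[...,1]>180)&(hsv[...,2]>120);v,u=np.nonzero(m)
print('red',len(u),u.mean()+230,v.mean()+125)
for th in(1.57,1.4,1.2):print(th,proj(S,jigp(q,[-.005+.038*np.cos(th),.105-.038*np.sin(th),.038])))
cv2.imwrite('pics/s8c.png',cv2.resize(im[125:215,230:335],None,fx=6.5,fy=6.5,interpolation=cv2.INTER_CUBIC))
E
```

```text
(1, 0) [0.5178 0.0065 0.1388] [-1.  -0.5  0.7 -0.8  1.1  0.6 -0.8  0.6  0.  -0.   0.  -0.  -0.  -0.
 -0.  -0. ]
(0, 1) [0.5157 0.0042 0.1452] [-0.   0.   0.  -0.   0.   0.   0.   0.   0.7  0.1  1.  -0.  -0.2  0.1
 -1.5 -0.4]
(1, 1) [0.5169 0.0058 0.1414] [-0.7 -0.1  0.8 -0.6  1.4  0.8 -0.4  1.   1.  -0.4  1.  -0.4 -0.3 -0.5
 -1.2 -1. ]
tpl (1, 0) [-0.0122 -0.0248  0.0358] [ 0.5  0.9 -0.4  0.6 -0.5 -0.3  0.4 -1.1  0.   0.   0.   0.  -0.  -0.
  0.   0. ]
tpl (0, 1) [-0.0124 -0.0246  0.0497] [ 0.   0.  -0.   0.  -0.  -0.   0.  -0.   0.1  0.7  0.1 -0.2 -0.5 -0.8
  0.3  0.5]
tpl (1, 1) [-0.0123 -0.0247  0.042 ] [ 0.4  1.2 -0.6  0.4 -0.4 -0.5  0.5 -0.9  0.4  0.7  0.1 -0.  -0.7 -0.8
  0.5  0.3]
corners [[0.542, 0.077, 0.02], [0.575, -0.1, 0.02], [0.477, -0.118, 0.032], [0.444, 0.059, 0.032]]
stud0 [[0.5348 0.1144 0.038 ]]
pivot [[0.4972 0.109  0.012 ]]
studEnd [[0.5026 0.0714 0.038 ]]
red 18 268.1666666666667 147.66666666666666
1.57 [[268.60693622 149.12992258]]
1.4 [[270.43890174 148.11329699]]
1.2 [[272.25611649 146.68842811]]
```

View pics/s8c.png

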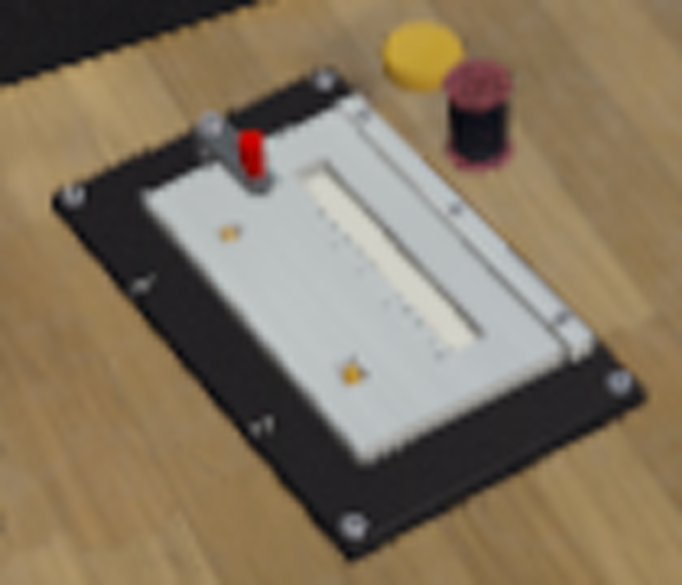

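The picture shows the template flat, with brass pins in both holes at (231,233) and (352,374). The button lies over the left end at its stop, and the arm is clear.

```bash
python3 -c "
from plant import ctrl
print(ctrl.hand_in())"
```

```text
the job is handed in; nothing more can be done
None
```

The job is handed in: in the last picture the template lies flat over both pins, the turn-button is at its stop over the template's left end, and the arm is clear; the hand-in returned no verdict.

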